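# Take the lamp carrier off the microscope bench's boom stand

### The arm

A 6-joint arm with a two-finger parallel gripper is mounted at the origin on the work surface. World frame = base frame: x ahead of the robot, y to its left, z up, the work surface at z = 0. Lengths are in m, angles in rad, forces in N, time in s.
With the tool pointing down it reaches from about 0.25 to 0.775 m from the base axis. Payload 4 kg.
Tool frame: the origin (TCP) lies at the very end of the fingers, on their centre line; the grasp point (between the pads) lies 19 mm behind it; z points along the fingers, y is the direction in which the jaws open and shut (so a half turn about z gives the same grasp; the last joint's range is limited). The gripper opens to 94 mm and grips with 3 to 60 N. Pads are 16 mm wide; open, the fingers measure 119 mm over their backs; the gripper's body (75 mm by 177 mm) begins 78 mm behind the grasp point.
Start: joints at [-1.381, 0.087, 1.371, -0, 1.684, -0.103], TCP at [0.159, -0.527, 0.206] pointing down, gripper open.
Joint ranges: [-3.1, 3.1], [-0.76, 2.03], [0.27, 2.55], [-1.08, 4.22], [0.17, 2.65], [-2.57, 2.57]. Speed limits (rad/s): [2.79, 2.79, 3.14, 3.14, 3.14, 3.14].

### API

Orientations are given as [roll, pitch, yaw] about the fixed x, y, z axes, in that order (R = Rz(yaw) Ry(pitch) Rx(roll)).
In Python, from bench import robot, snapshot, calibration gives the robot as it stands. The module is installed in compiled form; this text tells all that it offers.
- The arm moves only by the tool servo_tool, never from a script. Its argument "series" is text: rows parted by semicolons, each of 5 numbers parted by spaces: the closure, from -1 (fully open) to 1 (shut), then the shift along the tool's x, y, z in cm, then the turn about the tool's z in rad. A call has 1 to 20 rows; each row is the pose to reach, as a shift and turn from the pose commanded when the call began, along the tool's axes at that moment; what a row does not reach only later rows make up. A row lasts 1/12 s, in which the tool goes at most 41.7 mm and 7.16 degrees, less where a joint would pass 70% of its speed; a pose out of reach is approached as far as the arm can. A call with a gripper value outside its range is refused whole. The fingers move at their own pace and stop on an object; the grip force is fixed at half the most. Time passes only in rows, so rows that repeat a pose let the fingers close. It gives the time, the measured TCP pose, the force and the opening at its end, in the units of the state.
- robot.get_obs(): the state, without advancing time (a new reading comes with each control period).
- snapshot(name): name is "scene" or "top"; returns (picture, depth): 420x560x3 uint8, red, green, blue; 420x560 float32, m along the optical axis (not along the pixel's ray), 0 where there is no reading.
- calibration(name): a dict with "fx", "fy", "cx", "cy" (pixels), "k1" (the pictures are not rectified: a ray, as slopes to the right and down, at radius r is drawn at 1 + k1 r^2 times it, then the intrinsics apply), "rvec" (rotation vector, rad) and "tvec" (3), from world to camera coordinates, as OpenCV has them. Camera axes: x right, y down, z forward; pixel columns grow to the right and rows downward; lengths in m; the calibration is good to about 2 mm. A picture is of the moment at which its call begins. calibration takes no time and is no camera call.
- robot.close_job(): hands the job in, once; it reports no verdict.
The state is a dict: "time": time; "joint_positions": joint angles; "qvel": joint speeds; "joint_torque": joint torques, N m; "tool_pos": TCP position; "ee_rot": TCP orientation; "wrist_force": force on the tool from outside, world axes, zero at the start; "wrist_torque": the same for the moment, N m; "width": finger opening in m.
Only numpy, scipy, OpenCV 4.12 (cv2) and the standard library are available. Lean on these libraries where they do the work, as an engineer would, in place of code of your own. Each camera call takes 0.05 s, during which the arm holds its last target. There are 200 camera calls.

### The job

Take the lamp carrier off the open end of the boom and stand it on its round flange in the shallow grey tray. Its clamp is already slack, but the anti-drop pin near the boom's end lets it past only where the keyway in its bore meets the pin, and that is seldom as it hangs: bring it up to the pin, turn it on the boom one way or the other to feel for the place, and ease it off without forcing it against the boom or the pin. Set it down gently, let go, and leave the other things where they are.

Things in the scene. Friction and masses are not known exactly. Their poses are not given: they have to be found in the camera images.
- stand: Boom stand, fixed: grey base plate 170 x 210 x 22 mm, post 25 mm thick, 198 mm high, black cross clamp, level steel boom (rod, 20 mm diameter). Origin on the table under the boom's axis, at the clamp. Own +y runs along the boom from clamp (face at y = 23 mm) to open end (270 mm); own +x is level, square to the boom, away from the robot; z up. The post is at x = +30 mm, y = 0.
- boom_end (a point): Centre of the boom's open end, on its axis, 165 mm above the table. Axes as the stand's: +y points along the boom, out of the open end.
- pin_root (a point): Point on the boom's axis at the anti-drop pin, 20 mm short of the open end; axes as the stand's. The pin, 6 mm thick, sticks 10 mm out of the boom on the side away from the robot (own +x), at an angle to level that is not measured: anywhere from 0.40 rad below level to 0.60 rad above. This point does not turn with the pin.
- carrier_center (a point): Lamp carrier, hanging loose on the boom, 0.22 to 0.37 kg: aluminium block 40 mm long (own y, along the boom), 52 mm wide (own x), 42 mm high. This point is the middle of the block, on its bore's axis. Own z is up when upright. The bore leaves 1 mm all round the boom, so it hangs 1 mm low.
- carrier_key (a point): Middle of the keyway, 17 mm from the bore's axis on the carrier's own +x side: 8 mm wide, running the bore's whole length, level while the carrier hangs upright. It passes the pin only when the carrier is turned about the boom by the pin's angle, within about 0.05 rad (pin above level: top leans to the robot, this side rises); else the carrier's end face stops against the pin.
- carrier_knob (a point): Middle of the carrier's black clamp knob, 20 mm in diameter, 12 mm high, on top of the block, 33 mm above the bore's axis (its top 39 mm above). The clamp is slack: nothing to turn.
- carrier_foot (a point): Centre of the underside of the carrier's round steel flange (40 mm diameter, 8 mm thick, on a neck 24 mm thick) on which it stands; 39 mm below carrier_center along the carrier's own z.
- tray_in (a point): Shallow grey plastic tray, fixed, 170 mm (own x) x 130 mm (own y) outside, walls 4 mm thick and 20 mm high, open on top; this point is the centre of its inner floor, 4 mm above the table.
- puck_center (a point): Bystander: black resin-mounted specimen, a disc 30 mm in diameter and 18 mm high; its centre.
- objective_center (a point): Bystander: spare steel microscope objective standing upright, 27 mm in diameter and 46 mm high; its centre.
- driver_grip (a point): Bystander: screwdriver with grey handle, 150 mm long, lying beside the stand; the middle of its handle.
Not all that is in view belongs to the job. Of the things shaped like the part that bears carrier_center, the aluminium one is meant. Of the things that look like the part that bears tray_in, take the one that is nearest to the robot's base at the start.

How it is judged:
On the way:
1. the carrier has been drawn past the pin and off the open end of the boom (y of carrier_center in the frame of boom_end above 0.021 m and contact force between carrier and stand below 0.1 N), for 0.1 s.
At the end, for the whole second after the job is handed in: The carrier stands on its flange on the tray's floor, inside the walls (flange within 4 mm of the floor, upright within 0.1 rad), let go and at rest (x of carrier_foot in the frame of tray_in between -0.066 and 0.066 m and y of carrier_foot in the frame of tray_in between -0.046 and 0.046 m and z of carrier_foot in the frame of tray_in below 0.004 m and angle between carrier_foot's own z axis and vertical below 0.1 rad and linear speed of carrier below 0.02 m/s); the robot touches nothing.
It fails at once if the carrier is forced against the boom or its pin (more than 25 N) (contact force between carrier and stand above 25 N).
It fails at once if the carrier is dropped or banged down (more than 40 N on the tray, or on the table) (contact force between carrier and tray above 40 N or contact force between carrier and table above 40 N).
It fails at once if a bystander is moved by more than 15 mm (distance of any of puck_center, objective_center, driver_grip from where it was at the start of the episode above 0.015 m).
It also fails if it takes over 72 s, if anything falls off the work surface, if the arm or the gripper's body presses on something with over 40 N, if the wrist force passes 120 N, or if a joint passes its speed limit or range.

## Working session

There is one attempt and no reset: what is moved stays moved. The work goes in short steps, Python scripts to look and compute and a tool call to move; the robot and the scene stay as the last step left them, time stands still between calls to the robot, and variables do not carry over. Pictures are saved under pics/ and viewed, about 8 in all and at most 12, crops included, and the job is handed in when it is done.

Besides the shell and the picture viewer there is one more tool, called after "Request:" in YAML: its name, and indented under it one key for each argument. servo_tool: Moves the arm, as the interface text tells. Its arguments: {"type":"object","properties":{"series":{"type":"string"}},"required":["series"]}

```bash
mkdir -p pics; cat > h.py <<'E'
import numpy as np, cv2
from bench import robot, snapshot, calibration
def cam(n):
    c=calibration(n); R=cv2.Rodrigues(np.array(c["rvec"],float))[0]; t=np.array(c["tvec"],float).ravel()
    K=np.array([[c["fx"],0,c["cx"]],[0,c["fy"],c["cy"]],[0,0,1.]]); D=np.array([c["k1"],0,0,0,0.]); return K,D,R,t
def ray(n,uv):
    K,D,R,t=cam(n); p=cv2.undistortPoints(np.array(uv,float).reshape(-1,1,2),K,D).reshape(-1,2)
    d=np.c_[p,np.ones(len(p))]@R; return -R.T@t,d
def plane(n,uv,z):
    o,d=ray(n,uv); return o+d*((z-o[2])/d[:,2])[:,None]
def cloud(n,dep):
    K,D,R,t=cam(n); v,u=np.mgrid[:dep.shape[0],:dep.shape[1]]
    o,d=ray(n,np.c_[u.ravel(),v.ravel()]); return (o+d*dep.reshape(-1,1)).reshape(*dep.shape,3)
def proj(n,P):
    K,D,R,t=cam(n); return cv2.projectPoints(np.array(P,float).reshape(-1,1,3),cv2.Rodrigues(R)[0],t,K,D)[0].reshape(-1,2)
def shot(n,f):
    im,d=snapshot(n); np.savez(f"{f}_{n}.npz",im=im,d=d); cv2.imwrite(f"pics/{f}_{n}.png",im[:,:,::-1]); return im,d
E
python3 - <<'E'
from h import *
for n in("scene","top"):
    shot(n,"a"); K,D,R,t=cam(n); print(n,-R.T@t,R[2],K[0,0])
print(robot.get_obs())
E
```

```text
scene [ 0.92329694 -0.39767968  0.96379729] [-0.36203857  0.43132603 -0.82636912] 385.5079091789967
top [0.34248956 0.0559481  1.48457385] [ 0.16195962  0.00575408 -0.98678061] 488.25249153913313
{'time': 0.1, 'joint_positions': array([-1.38111628e+00,  8.78766817e-02,  1.37210403e+00, -2.87839398e-05,
        1.68361530e+00, -1.03114760e-01]), 'qvel': array([-2.06131949e-04, -3.65687438e-06, -4.41555952e-03, -3.14632708e-04,
       -9.27412784e-04, -2.09687801e-03]), 'joint_torque': array([ 2.04790151e-03, -3.41252661e+01, -3.03300655e+01,  7.19840568e-02,
        3.04665836e-02, -1.02184199e-04]), 'tool_pos': array([ 0.15862865, -0.52610131,  0.20442319]), 'ee_rot': array([-3.13959699e+00, -1.77754504e-04,  2.92791418e-01]), 'wrist_force': array([-0.44797674, -0.03756775, -0.86216725]), 'wrist_torque': array([-0.0304332 , -0.01938093, -0.00318461]), 'width': 0.09408829466360662}
```

View pics/a_scene.png

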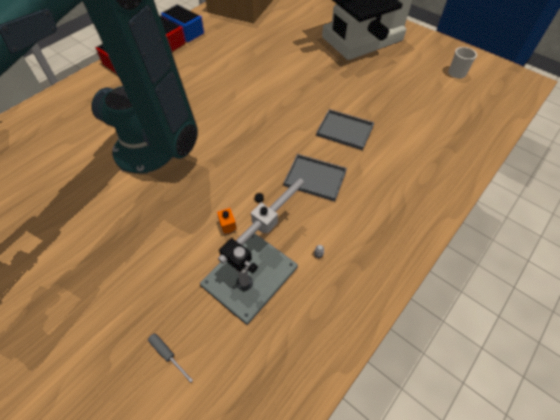

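View pics/a_top.png

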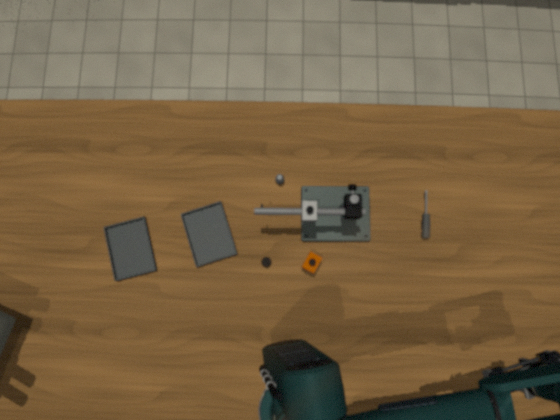

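The scene view shows the aluminium carrier on the boom at (264,215) and the orange look-alike on the table at (227,220). The trays are at (316,177) and (345,129). In the top view the carrier is at (310,210), the orange one at (313,262), and the trays are at (210,234) and (131,248). The puck is at (266,262), the objective at (280,180) and the driver at (426,220). The boom's open end is at (255,211). I'll measure these and make an enlarged crop.

```bash
cat > m.py <<'E'
from h import *
T=np.load("a_top.npz");S=np.load("a_scene.npz")
P=cloud("top",T["d"]);Q=cloud("scene",S["d"])
f=lambda a:np.round(a,4)
# trays: by colour in top
im=T["im"].astype(int); hsv=cv2.cvtColor(T["im"],cv2.COLOR_RGB2HSV)
m=((hsv[...,1]<70)&(P[...,2]<.05)&(P[...,2]>-.02)&(T["d"]>0)).astype(np.uint8); m[:110]=0
m=cv2.morphologyEx(m,cv2.MORPH_OPEN,np.ones((3,3)))
for c in cv2.findContours(m,0,2)[0]:
    if cv2.contourArea(c)<100: continue
    r=cv2.minAreaRect(c); b=cv2.boxPoints(r); W=plane("top",b,.02 if r[0][0]<250 else .022)
    print("rect",f(r[0]),f(r[1]),"ctr",f(W.mean(0)),"dist",f(np.hypot(*W.mean(0)[:2])),"sides",f(np.linalg.norm(np.diff(W,axis=0),axis=1)),"yaw",[round(float(np.arctan2(*(W[i+1]-W[i])[[1,0]])),3) for i in (0,1)], "floor z",np.round(np.median(P[...,2][cv2.drawContours(m*0,[c],-1,1,-1)>0]),4))
# boom points (both clouds)
for n,C in(("top",P),("scene",Q)):
    x,y,z=np.moveaxis(C,-1,0)
    s=(z>.155)&(z<.19)&(x>.35)&(x<.7)&(y<.35)&(y>-.2); p=C[s]
    print(n,len(p),p.min(0),p.max(0))
    for lo in np.arange(-.2,.36,.02):
        q=p[(p[:,1]>=lo)&(p[:,1]<lo+.02)]
        if len(q)>3: print(round(lo,2),len(q),f(q.min(0)),f(q.max(0)),f(np.median(q,0)))
E
python3 m.py
python3 - <<'E'
from h import *
a=cv2.imread("pics/a_top.png")[165:280,170:390];b=cv2.imread("pics/a_scene.png")[160:290,180:340]
a=cv2.resize(a,(780,408),interpolation=2);b=cv2.resize(b,(640,520),interpolation=2)
cv2.imwrite("pics/c_top.png",a);cv2.imwrite("pics/c_scene.png",b)
E
```

```text
rect [  6.2885 333.5577] [10.198  38.6349] ctr [0.1953 0.8748 0.02  ] dist 0.8963 sides [0.1146 0.0329 0.1143] yaw [-0.126, -1.712] floor z 0.0287
rect [129.5112 248.382 ] [55.8401 42.9482] ctr [0.4636 0.5102 0.02  ] dist 0.6894 sides [0.1322 0.1713 0.1298] yaw [-1.321, -2.855] floor z 0.0047
rect [426.  224.5] [23.  6.] ctr [ 0.5544 -0.3891  0.022 ] dist 0.6773 sides [0.0186 0.0708 0.0185] yaw [-1.55, 3.113] floor z 0.0246
rect [208.3035 233.8778] [55.5587 43.0116] ctr [0.5132 0.2719 0.02  ] dist 0.5807 sides [0.131  0.1704 0.1287] yaw [-1.239, -2.802] floor z 0.0047
rect [335.5 213. ] [54. 67.] ctr [ 0.5848 -0.1127  0.022 ] dist 0.5955 sides [0.206  0.1666 0.2022] yaw [-1.549, 3.132] floor z 0.0224
rect [326.  196.5] [21. 48.] ctr [ 0.6346 -0.0834  0.022 ] dist 0.6401 sides [0.1474 0.0654 0.1463] yaw [-1.549, 3.138] floor z 0.0224
top 1251 [ 0.53694185 -0.17633817  0.15500744] [0.64072611 0.1245374  0.18994361]
-0.18 73 [ 0.5471 -0.1763  0.1615] [ 0.6129 -0.16    0.1879] [ 0.5687 -0.1634  0.1826]
-0.16 166 [ 0.5467 -0.16    0.1592] [ 0.6407 -0.1401  0.1899] [ 0.5755 -0.1494  0.1841
[... 1869 characters left out ...]
04    0.155 ] [ 0.5891 -0.0201  0.19  ] [ 0.5724 -0.0316  0.1864]
-0.02 123 [ 0.5356 -0.0199  0.1559] [ 0.5884 -0.0007  0.19  ] [ 0.5771 -0.0101  0.1862]
-0.0 39 [5.478e-01 4.000e-04 1.644e-01] [0.5708 0.0197 0.1832] [0.5644 0.0127 0.1752]
0.02 55 [0.5542 0.0204 0.165 ] [0.5711 0.0397 0.1794] [0.565  0.0294 0.1748]
0.04 55 [0.5529 0.04   0.1648] [0.5704 0.0595 0.1805] [0.5645 0.0496 0.1748]
0.06 53 [0.5533 0.0604 0.1647] [0.5698 0.0797 0.1782] [0.564  0.0704 0.1748]
0.08 54 [0.5531 0.0804 0.1641] [0.5708 0.0999 0.1798] [0.564  0.0898 0.175 ]
0.1 59 [0.5524 0.1004 0.1639] [0.5802 0.1197 0.1785] [0.5653 0.109  0.1745]
0.12 23 [0.5509 0.1202 0.1642] [0.5685 0.1287 0.1782] [0.5632 0.1238 0.1745]
```

View pics/c_scene.png

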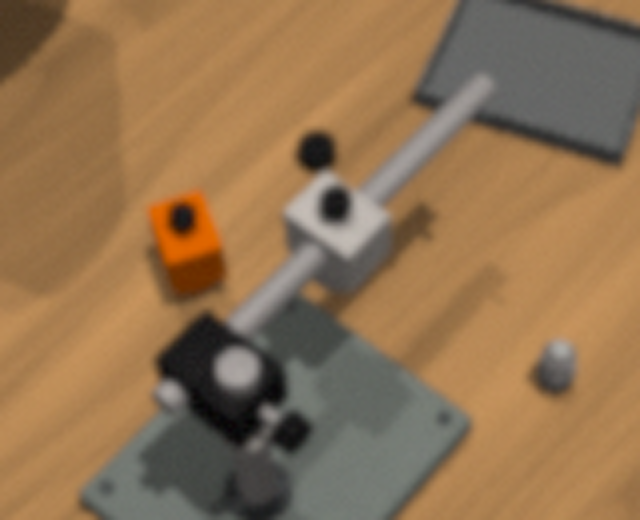

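View pics/c_top.png

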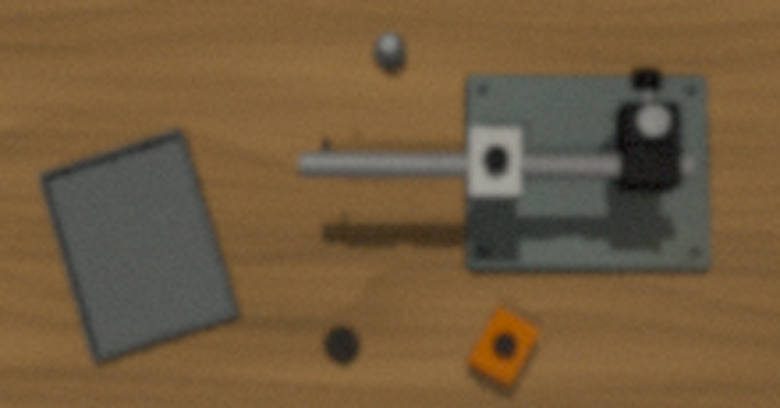

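The enlarged crops confirm the aluminium carrier on the boom. The orange block stands on the table, so it is a decoy. The tray at (0.513, 0.272) is nearer the base (0.58 m against 0.69 m), so it is the one meant. The pin shows at crop (326,145). Next I'll measure the knob and the pin in both views.

```bash
cat > k.py <<'E'
from h import *
f=lambda a:np.round(a,4)
for n in("top","scene"):
    A=np.load(f"a_{n}.npz");C=cloud(n,A["d"]);x,y,z=np.moveaxis(C,-1,0);g=A["im"].max(2)
    k=(g<70)&(z>.188)&(abs(y+.022)<.03)&(abs(x-.563)<.03)
    v,u=np.nonzero(k);print(n,"knob px",u.mean(),v.mean(),"top z",f(np.percentile(z[k],[50,90])),"at .203:",f(plane(n,[u.mean(),v.mean()],.203)),"cloud",f(C[k].mean(0)))
    b=(z>.175)&(z<.19)&(abs(y+.022)<.04)&(g>110)&(abs(x-.563)<.035)
    v,u=np.nonzero(b);print(" block top z",f(np.median(z[b])),"range",f(C[b].min(0)),f(C[b].max(0)), "slope dz/dx",np.polyfit(x[b],z[b],1)[0])
    e=(z>.155)&(z<.18)&(abs(x-.561)<.012)&(y>.09)&(y<.16)
    print(" boom end y",f(y[e].max()))
    p=(x>.5715)&(x<.60)&(y>.095)&(y<.12)&(z>.13)&(z<.2)
    v,u=np.nonzero(p)
    for i in range(len(u)): print("  pin",u[i],v[i],f(C[v[i],u[i]]),A["im"][v[i],u[i]])
E
python3 k.py
```

```text
top knob px 309.5 209.73333333333332 top z [0.2029 0.2064] at .203: [[ 0.5615 -0.0223  0.203 ]] cloud [ 0.5616 -0.0223  0.2024]
 block top z 0.1844 range [ 0.5387 -0.0579  0.1753] [0.5894 0.0155 0.1898] slope dz/dx -0.01460378014509687
 boom end y 0.1245
  pin 261 204 [0.5814 0.1088 0.1644] [100  80  52]
  pin 262 204 [0.5813 0.106  0.165 ] [103  79  53]
  pin 261 205 [0.5783 0.1087 0.1661] [85 67 48]
  pin 262 205 [0.5775 0.1057 0.1707] [88 70 51]
  pin 261 206 [0.5753 0.1085 0.1671] [83 68 54]
  pin 262 206 [0.5757 0.1059 0.165 ] [80 66 50]
  pin 261 207 [0.5735 0.1087 0.1614] [88 82 73]
  pin 262 207 [0.5728 0.1058 0.1659] [88 80 70]
scene knob px 263.3888888888889 210.86111111111111 top z [0.2044 0.2061] at .203: [[ 0.5657 -0.025   0.203 ]] cloud [ 0.5656 -0.0249  0.2028]
 block top z 0.1862 range [ 0.5355 -0.0615  0.1751] [0.5884 0.0179 0.19  ] slope dz/dx -0.006615473171463527
 boom end y 0.1287
  pin 300 187 [0.5726 0.1093 0.1694] [87 84 86]
  pin 299 188 [0.5716 0.1066 0.1669] [76 74 73]
  pin 300 188 [0.5733 0.1087 0.1663] [69 71 68]
  pin 301 188 [0.5766 0.1084 0.1694] [74 75 75]
  pin 302 188 [0.5789 0.1096 0.1701] [78 79 78]
  pin 300 189 [0.5763 0.1047 0.1685] [59 59 57]
  pin 301 189 [0.5772 0.1079 0.1661] [60 62 60]
  pin 302 189 [0.5802 0.1081 0.1684] [59 60 59]
  pin 301 190 [0.5788 0.1061 0.165 ] [65 57 52]
```

Request:
servo_tool:
  series: "-1 0 0 -5 0; -1 0 0 -10 0; -1 53.3 -36.5 -10 0.275; -1 53.3 -36.5 -10 0.275; -1 53.3 -36.5 -10 0.275; -1 53.3 -36.5 -10 0.275; -1 53.3 -36.5 -10 0.275; -1 53.3 -36.5 -10 0.275; -1 53.3 -36.5 -10 0.275; -1 53.3 -36.5 -10 0.275; -1 53.3 -36.5 -10 0.275; -1 53.3 -36.5 -10 0.275; -1 53.3 -36.5 -10 0.275; -1 53.3 -36.5 -10 0.275; -1 53.3 -36.5 -10 0.275; -1 53.3 -36.5 -10 0.275; -1 53.3 -36.5 -10 0.275; -1 53.3 -36.5 -10 0.275; -1 53.3 -36.5 -10 0.275; -1 53.3 -36.5 -10 0.275"

```text
time: 1.77
tool_pos: [0.5638, -0.0223, 0.3042]
ee_rot: [3.141, 0.003, 0.02]
wrist_force: [-0.1, -0.2, -0.2]
width: 0.094
```

Request:
servo_tool:
  series: "-1 0 0.1 4 0; -1 0 0.1 7 0; -1 0 0.1 9 0; -1 0 0.1 10.3 0; -1 0 0.1 11 0; -1 0 0.1 11.2 0; -1 0 0.1 11.2 0; -1 0 0.1 11.2 0"

```text
time: 2.43
tool_pos: [0.5641, -0.025, 0.195]
ee_rot: [3.141, -0.002, 0.017]
wrist_force: [-0.0, -0.8, -0.3]
width: 0.094
```

```bash
python3 - <<'E'
from h import *
im,d=shot("scene","b");im2,d=shot("top","b")
print(robot.get_obs()["wrist_force"])
a=cv2.resize(im[160:270,200:340],(700,550),interpolation=2);cv2.imwrite("pics/b_crop.png",a[:,:,::-1])
E
```

```text
[-0.10975193  0.17203843  0.48231155]
```

View pics/b_crop.png

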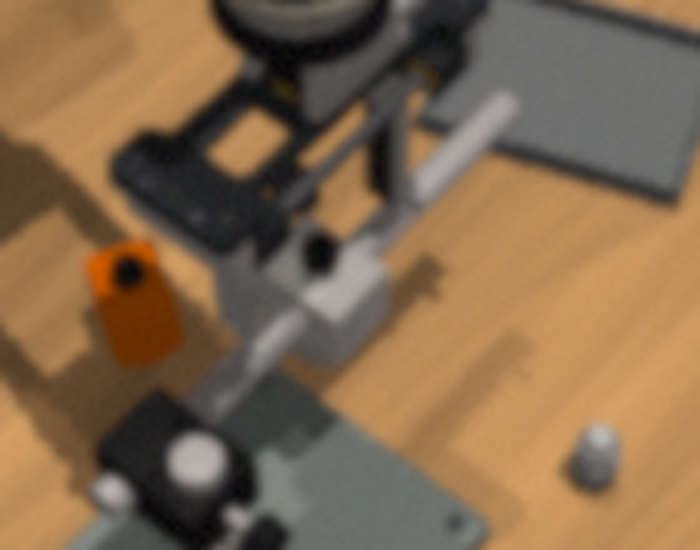

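The jaws straddle the knob along the boom (knob at crop (320,252)). I'll lower the tool a little more and close.

Request:
servo_tool:
  series: "-1 0 0 0.2 0; 0 0 0 0.2 0; 0.3 0 0 0.2 0; 1 0 0 0.2 0; 1 0 0 0.2 0; 1 0 0 0.2 0; 1 0 0 0.2 0; 1 0 0 0.2 0; 1 0 0 0.2 0; 1 0 0 0.2 0; 1 0 0 0.2 0; 1 0 0 0.2 0"

```text
time: 3.53
tool_pos: [0.5637, -0.0241, 0.1915]
ee_rot: [-3.141, -0.0, 0.018]
wrist_force: [0.4, 3.7, 2.5]
width: 0.0243
```

Request:
servo_tool:
  series: "1 0 0 0 0; 1 0 0 0 0; 1 0 0 0 0; 1 0 0 0 0; 1 0 0 0 0; 1 0 0 0 0"

```text
time: 4.03
tool_pos: [0.5637, -0.0241, 0.1915]
ee_rot: [-3.141, -0.0, 0.018]
wrist_force: [0.1, 2.4, 1.1]
width: 0.0195
```

```bash
python3 -c "
from h import *
o=robot.get_obs();print(o['width'],o['wrist_force'],o['wrist_torque'],o['tool_pos'])"
```

```text
0.019491466590309182 [0.12278216 2.43882997 1.13777204] [0.50515092 0.0024863  0.02022845] [ 0.56374556 -0.02408407  0.19150276]
```

Request:
servo_tool:
  series: "1 0 0 -0.03 0; 1 0 0 -0.06 0; 1 0 0 -0.1 0; 1 0 0 -0.1 0; 1 0 0 -0.1 0; 1 0 0 -0.1 0"

```text
time: 4.53
tool_pos: [0.5635, -0.0246, 0.1919]
ee_rot: [3.141, 0.001, 0.017]
wrist_force: [-1.0, 1.0, -2.8]
width: 0.0187
```

Request:
servo_tool:
  series: "1 0 -0.3 0 0; 1 0 -0.9 0 0; 1 0 -1.5 0 0; 1 0 -2.1 0 0; 1 0 -2.7 0 0; 1 0 -3.3 0 0; 1 0 -3.9 0 0; 1 0 -4.5 0 0; 1 0 -5.1 0 0; 1 0 -5.7 0 0; 1 0 -6.3 0 0; 1 0 -6.9 0 0; 1 0 -7.5 0 0; 1 0 -8 0 0; 1 0 -8.5 0 0; 1 0 -8.8 0 0; 1 0 -9 0 0; 1 0 -9 0 0; 1 0 -9 0 0; 1 0 -9 0 0"

```text
time: 6.2
tool_pos: [0.5622, 0.0654, 0.1925]
ee_rot: [3.141, -0.0, 0.017]
wrist_force: [-0.0, 0.3, -3.2]
width: 0.0194
```

Request:
servo_tool:
  series: "1 0 -0.2 0 0; 1 0 -0.4 0 0; 1 0 -0.6 0 0; 1 0 -0.8 0 0; 1 0 -1.0 0 0; 1 0 -1.1 0 0; 1 0 -1.2 0 0; 1 0 -1.3 0 0; 1 0 -1.4 0 0; 1 0 -1.4 0 0; 1 0 -1.4 0 0"

```text
time: 7.12
tool_pos: [0.5619, 0.0797, 0.1924]
ee_rot: [3.141, 0.0, 0.018]
wrist_force: [-0.5, -0.1, -3.3]
width: 0.0189
```

```bash
python3 - <<'E'
from h import *
im,d=shot("scene","d");C=cloud("scene",d);x,y,z=np.moveaxis(C,-1,0)
p=(x>.571)&(x<.60)&(y>.1)&(y<.12)&(z>.13)&(z<.2)
for v,u in zip(*np.nonzero(p)): print(u,v,np.round(C[v,u],4),im[v,u])
print(proj("scene",[[.5615,.107,.165],[.581,.107,.165],[.561,.127,.165]]))
a=cv2.resize(im[140:240,240:360],(720,600),interpolation=2);cv2.imwrite("pics/d_crop.png",a[:,:,::-1])
E
```

```text
302 187 [0.584  0.1017 0.1864] [123 121 118]
302 188 [0.5841 0.1019 0.1822] [117 114 111]
302 189 [0.5789 0.11   0.1654] [102  99  96]
[[296.04833433 186.36596619]
 [301.89897795 190.22351181]
 [300.64641516 181.7044457 ]]
```

View pics/d_crop.png

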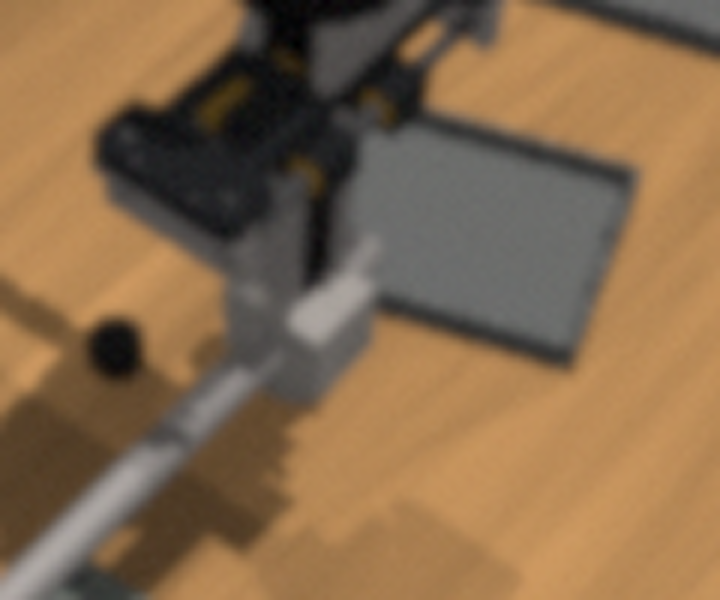

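The carrier is upright in the jaws, with its front face close to the pin. Now I'll feel for contact.

Request:
servo_tool:
  series: "1 0 -0.1 0 0; 1 0 -0.2 0 0; 1 0 -0.3 0 0; 1 0 -0.35 0 0; 1 0 -0.4 0 0; 1 0 -0.4 0 0; 1 0 -0.4 0 0"

```text
time: 7.75
tool_pos: [0.5618, 0.0837, 0.1924]
ee_rot: [3.141, 0.0, 0.018]
wrist_force: [0.5, 0.3, -2.0]
width: 0.019
```

Request:
servo_tool:
  series: "1 0 -0.05 0 0; 1 0 -0.1 0 0; 1 0 -0.15 0 0; 1 0 -0.15 0 0; 1 0 -0.15 0 0"

```text
time: 8.17
tool_pos: [0.5618, 0.0852, 0.1925]
ee_rot: [3.141, -0.0, 0.018]
wrist_force: [0.0, 0.7, -2.8]
width: 0.019
```

Request:
servo_tool:
  series: "1 0 -0.05 0 0; 1 0 -0.1 0 0; 1 0 -0.15 0 0; 1 0 -0.15 0 0; 1 0 -0.15 0 0"

```text
time: 8.58
tool_pos: [0.5617, 0.0867, 0.1924]
ee_rot: [3.141, 0.0, 0.018]
wrist_force: [0.4, -0.6, -2.6]
width: 0.019
```

Request:
servo_tool:
  series: "1 0 -0.05 0 0; 1 0 -0.1 0 0; 1 0 -0.1 0 0; 1 0 -0.1 0 0"

```text
time: 8.92
tool_pos: [0.5617, 0.0875, 0.1923]
ee_rot: [3.141, 0.0, 0.018]
wrist_force: [-0.1, -0.7, -3.5]
width: 0.0189
```

Request:
servo_tool:
  series: "1 0 -0.05 0 0; 1 0 -0.1 0 0; 1 0 -0.1 0 0; 1 0 -0.1 0 0"

```text
time: 9.25
tool_pos: [0.5616, 0.0887, 0.1922]
ee_rot: [3.141, 0.001, 0.018]
wrist_force: [-0.1, -1.5, -5.5]
width: 0.0192
```

Request:
servo_tool:
  series: "1 0 -0.05 0 0; 1 0 -0.05 0 0; 1 0 -0.05 0 0"

```text
time: 9.5
tool_pos: [0.5616, 0.0892, 0.1922]
ee_rot: [3.142, 0.0, 0.018]
wrist_force: [0.4, -0.7, -4.8]
width: 0.0192
```

```bash
python3 -c "
from h import *
o=robot.get_obs();print(o['width'],o['wrist_force'],o['wrist_torque'],o['tool_pos'])"
```

```text
0.019236942843147448 [ 0.44900354 -0.70960575 -4.7680958 ] [-0.23537127  0.02553671 -0.03973915] [0.56161935 0.08920452 0.19224173]
```

Request:
servo_tool:
  series: "1 0 -0.05 0 0; 1 0 -0.1 0 0; 1 0 -0.1 0 0; 1 0 -0.1 0 0"

```text
time: 9.83
tool_pos: [0.5616, 0.0902, 0.1923]
ee_rot: [3.142, 0.0, 0.018]
wrist_force: [0.1, -1.5, -5.0]
width: 0.0189
```

```bash
python3 -c "
from h import *
o=robot.get_obs();print(o['width'],o['wrist_force'],o['wrist_torque'],o['tool_pos'])
im,d=shot('scene','e');cv2.imwrite('pics/e_crop.png',cv2.resize(im[160:220,260:340],(800,600),interpolation=2)[:,:,::-1])"
```

```text
0.01889095685216595 [ 0.1076272  -1.53257212 -4.95632433] [-0.26190699  0.03682791 -0.00521632] [0.56158844 0.09024895 0.19231546]
```

View pics/e_crop.png

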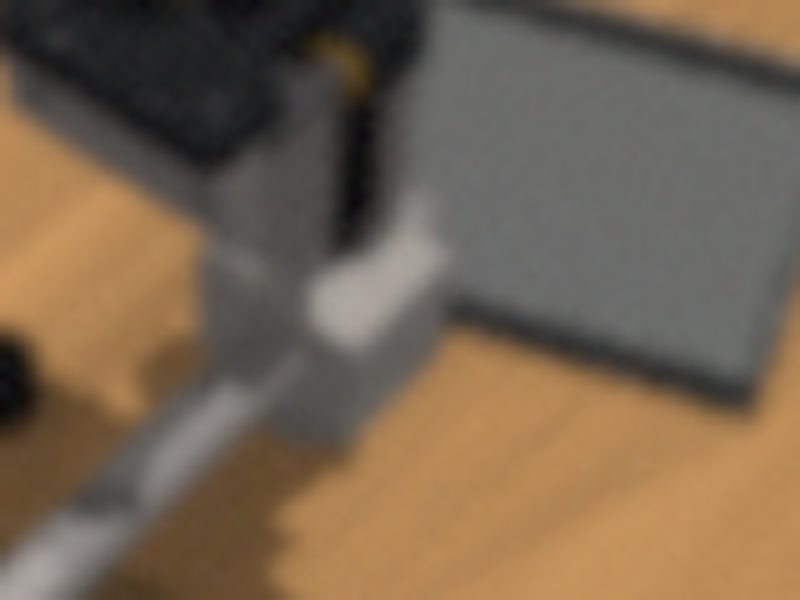

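```bash
cat > t.py <<'E'
import sys
from h import *
for n in sys.argv[1:]:
    A=np.load(n+"_scene.npz");C=cloud("scene",A["d"]);x,y,z=np.moveaxis(C,-1,0)
    b=(z>.178)&(z<.197)&(x>.568)&(x<.588)&(y>.04)&(y<.15)
    cf=np.linalg.lstsq(np.c_[x[b]-.575,y[b]-.085,np.ones(b.sum())],z[b],rcond=None)[0]
    s=(x>.582)&(x<.60)&(z>.15)&(z<.18)&(y>.04)&(y<.15)
    print(n,b.sum(),"top dz/dx,dz/dy,z",cf.round(3),"y",np.percentile(y[b],[1,99]).round(4),"side",s.sum(),np.percentile(y[s],[1,50,99]).round(4),"x",np.median(x[s]).round(4))
E
python3 t.py d e
```

```text
d 126 top dz/dx,dz/dy,z [-0.179  0.048  0.188] y [0.0598 0.1014] side 68 [0.0597 0.0766 0.0991] x 0.5857
e 117 top dz/dx,dz/dy,z [-0.192  0.047  0.187] y [0.0697 0.1107] side 67 [0.0695 0.0872 0.1112] x 0.5847
```

Request:
servo_tool:
  series: "1 0 -0.05 0 0; 1 0 -0.1 0 0; 1 0 -0.15 0 0; 1 0 -0.2 0 0; 1 0 -0.2 0 0; 1 0 -0.2 0 0"

```text
time: 10.38
tool_pos: [0.5616, 0.0923, 0.1924]
ee_rot: [-3.141, 0.0, 0.018]
wrist_force: [-0.1, -1.1, -5.8]
width: 0.0186
```

```bash
python3 -c "
from h import *
o=robot.get_obs();print(o['width'],o['wrist_force'],o['wrist_torque'],o['tool_pos'])
im,d=shot('scene','f')"; python3 t.py f
```

```text
0.018610753482304163 [-0.11669477 -1.0984828  -5.78260213] [-0.28649697  0.0435416   0.02077473] [0.56162156 0.0923047  0.1923912 ]
f 112 top dz/dx,dz/dy,z [-0.154  0.033  0.187] y [0.0719 0.1122] side 67 [0.0726 0.091  0.1119] x 0.5844
```

Request:
servo_tool:
  series: "1 0.05 0 0 0; 1 0.1 0 0 0; 1 0.1 0 0 0; 1 0.1 0 0 0"

```text
time: 10.77
tool_pos: [0.5625, 0.0925, 0.1925]
ee_rot: [-3.141, 0.0, 0.018]
wrist_force: [-1.4, 0.4, -5.0]
width: 0.0186
```

```bash
python3 -c "
from h import *
o=robot.get_obs();print(o['width'],o['wrist_force'],o['wrist_torque'],o['tool_pos'])"
```

```text
0.01862555247442228 [-1.37250298  0.37855169 -5.04187314] [-0.09952601  0.28601938  0.03890249] [0.56250947 0.09246282 0.19249074]
```

Request:
servo_tool:
  series: "1 0 -0.05 0 0; 1 0 -0.1 0 0; 1 0 -0.15 0 0; 1 0 -0.2 0 0; 1 0 -0.25 0 0; 1 0 -0.3 0 0; 1 0 -0.3 0 0; 1 0 -0.3 0 0"

```text
time: 11.43
tool_pos: [0.5627, 0.0952, 0.1924]
ee_rot: [3.142, -0.0, 0.018]
wrist_force: [0.3, -1.4, -6.4]
width: 0.0192
```

```bash
python3 -c "
from h import *
o=robot.get_obs();print(o['width'],o['wrist_force'],o['wrist_torque'],o['tool_pos'])
im,d=shot('scene','g')"; python3 t.py g
```

```text
0.019231532853971344 [ 0.28010536 -1.35612813 -6.42006854] [-0.33667739  0.02187196  0.00190541] [0.56268491 0.09523843 0.1923796 ]
g 120 top dz/dx,dz/dy,z [-0.167  0.063  0.187] y [0.0752 0.1152] side 69 [0.0745 0.0938 0.1157] x 0.5852
```

Request:
servo_tool:
  series: "1 0 0 0.03 0; 1 0 0 0.06 0; 1 0 0 0.06 0; 1 0 0 0.06 0"

```text
time: 11.82
tool_pos: [0.5627, 0.0955, 0.1921]
ee_rot: [-3.141, -0.0, 0.018]
wrist_force: [-1.1, -0.3, -5.5]
width: 0.0189
```

```bash
python3 -c "
from h import *
o=robot.get_obs();print(o['width'],o['wrist_force'],o['wrist_torque'],o['tool_pos'])"
```

```text
0.01891316826120063 [-1.06943835 -0.28317903 -5.52020369] [-0.11982359  0.05219614 -0.06516445] [0.56268056 0.09545657 0.19214845]
```

Request:
servo_tool:
  series: "1 0 -0.1 0 0; 1 0 -0.2 0 0; 1 0 -0.3 0 0; 1 0 -0.4 0 0; 1 0 -0.5 0 0; 1 0 -0.6 0 0; 1 0 -0.7 0 0; 1 0 -0.7 0 0; 1 0 -0.7 0 0"

```text
time: 12.57
tool_pos: [0.5625, 0.1026, 0.192]
ee_rot: [-3.141, -0.0, 0.018]
wrist_force: [1.1, 0.0, -4.9]
width: 0.0189
```

Request:
servo_tool:
  series: "1 0 -0.1 0 0; 1 0 -0.2 0 0; 1 0 -0.3 0 0; 1 0 -0.4 0 0; 1 0 -0.5 0 0; 1 0 -0.6 0 0; 1 0 -0.7 0 0; 1 0 -0.8 0 0; 1 0 -0.9 0 0; 1 0 -1 0 0; 1 0 -1 0 0; 1 0 -1 0 0"

```text
time: 13.57
tool_pos: [0.5623, 0.1125, 0.1919]
ee_rot: [-3.141, -0.0, 0.018]
wrist_force: [-0.6, 1.7, -3.0]
width: 0.0191
```

```bash
python3 -c "
from h import *
o=robot.get_obs();print(o['width'],o['wrist_force'],o['wrist_torque'],o['tool_pos'])
im,d=shot('scene','i')"; python3 t.py i
```

```text
0.019121030363255225 [-0.55011621  1.70234971 -2.97675516] [ 0.04756838  0.01372845 -0.00197215] [0.56229476 0.11246924 0.19186435]
i 117 top dz/dx,dz/dy,z [-0.144  0.032  0.186] y [0.0922 0.1327] side 67 [0.092  0.1101 0.1326] x 0.5858
```

Request:
servo_tool:
  series: "1 0 -0.1 0 0; 1 0 -0.2 0 0; 1 0 -0.3 0 0; 1 0 -0.4 0 0; 1 0 -0.5 0 0; 1 0 -0.6 0 0; 1 0 -0.7 0 0; 1 0 -0.8 0 0; 1 0 -0.9 0 0; 1 0 -1 0 0; 1 0 -1.1 0 0; 1 0 -1.2 0 0; 1 0 -1.3 0 0; 1 0 -1.4 0 0; 1 0 -1.5 0 0; 1 0 -1.6 0 0; 1 0 -1.7 0 0; 1 0 -1.7 0 0"

```text
time: 15.12
tool_pos: [0.5621, 0.1295, 0.192]
ee_rot: [-3.141, -0.0, 0.018]
wrist_force: [-0.5, 0.3, -3.5]
width: 0.0192
```

Request:
servo_tool:
  series: "1 0 -0.1 0 0; 1 0 -0.3 0 0; 1 0 -0.5 0 0; 1 0 -0.7 0 0; 1 0 -0.9 0 0; 1 0 -1.1 0 0; 1 0 -1.3 0 0; 1 0 -1.5 0 0; 1 0 -1.7 0 0; 1 0 -1.9 0 0; 1 0 -2.1 0 0; 1 0 -2.4 0 0; 1 0 -2.8 0 0; 1 0 -3.2 0 0; 1 0 -3.6 0 0; 1 0 -4 0 0; 1 0 -4.3 0 0; 1 0 -4.5 0 0; 1 0 -4.5 0 0; 1 0 -4.5 0 0"

```text
time: 16.78
tool_pos: [0.5612, 0.1743, 0.1918]
ee_rot: [3.141, 0.0, 0.018]
wrist_force: [0.2, -0.3, -2.5]
width: 0.0193
```

```bash
python3 -c "
from h import *
o=robot.get_obs();print(o['width'],o['wrist_force'],o['wrist_torque'],o['tool_pos'])
im,d=shot('scene','j');cv2.imwrite('pics/j_crop.png',cv2.resize(im[140:230,260:380],(800,600),interpolation=2)[:,:,::-1])"
```

```text
0.019318302408227673 [ 0.15932009 -0.26100866 -2.45428428] [0.05775934 0.04178526 0.01820628] [0.56118065 0.1742618  0.19182281]
```

View pics/j_crop.png

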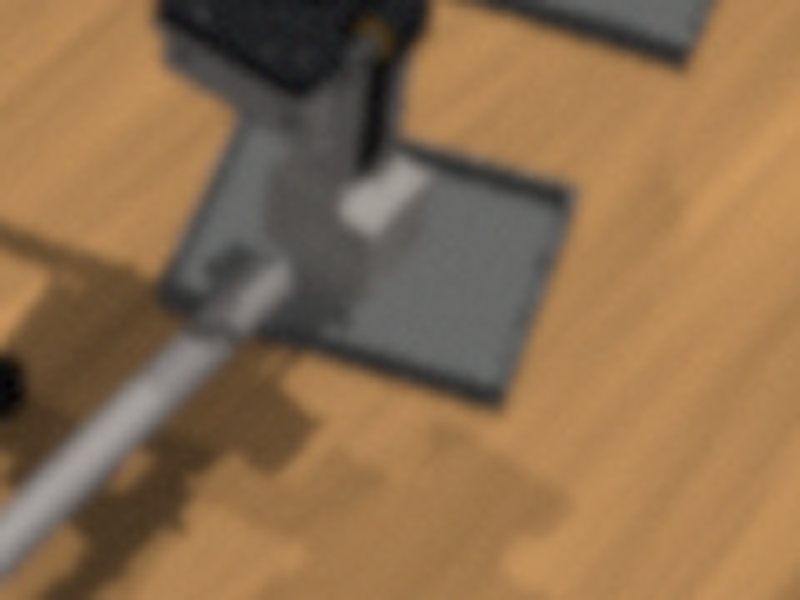

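The carrier is off the boom and hanging upright, with the bare boom end at crop (275,275). Next I move it over the tray centre and lower it.

Request:
servo_tool:
  series: "1 0 -2 0 0; 1 -1 -4 0 0; 1 -2 -6 0 0; 1 -3 -8 0 0; 1 -4.6 -9.4 0 0; 1 -4.6 -9.9 1 0; 1 -4.6 -9.9 2.5 0; 1 -4.6 -9.9 4 0; 1 -4.6 -9.9 5.5 0; 1 -4.6 -9.9 7 0; 1 -4.6 -9.9 8.5 0; 1 -4.6 -9.9 9.5 0; 1 -4.6 -9.9 10.3 0; 1 -4.6 -9.9 10.8 0; 1 -4.6 -9.9 10.8 0; 1 -4.6 -9.9 10.8 0; 1 -4.6 -9.9 10.8 0"

```text
time: 18.25
tool_pos: [0.5142, 0.2726, 0.0849]
ee_rot: [-3.141, -0.002, 0.018]
wrist_force: [0.3, 0.9, -3.8]
width: 0.019
```

```bash
python3 - <<'E'
from h import *
o=robot.get_obs();print(o['wrist_force'],o['tool_pos'])
im,d=shot('scene','l');cv2.imwrite('pics/l_crop.png',cv2.resize(im[130:220,270:390],(800,600),interpolation=2)[:,:,::-1])
C=cloud("scene",d);x,y,z=np.moveaxis(C,-1,0);b=(z>.05)&(z<.08)&(abs(x-.525)<.03)&(abs(y-.272)<.04);t=b&(z>.066)
print(b.sum(),np.percentile(C[b],[2,50,98],axis=0).round(4))
E
```

```text
[ 0.3323449   0.8794207  -3.82470039] [0.51419217 0.27256853 0.08493422]
141 [[0.4969 0.2517 0.0504]
 [0.5268 0.2591 0.07  ]
 [0.5386 0.2927 0.0798]]
```

View pics/l_crop.png

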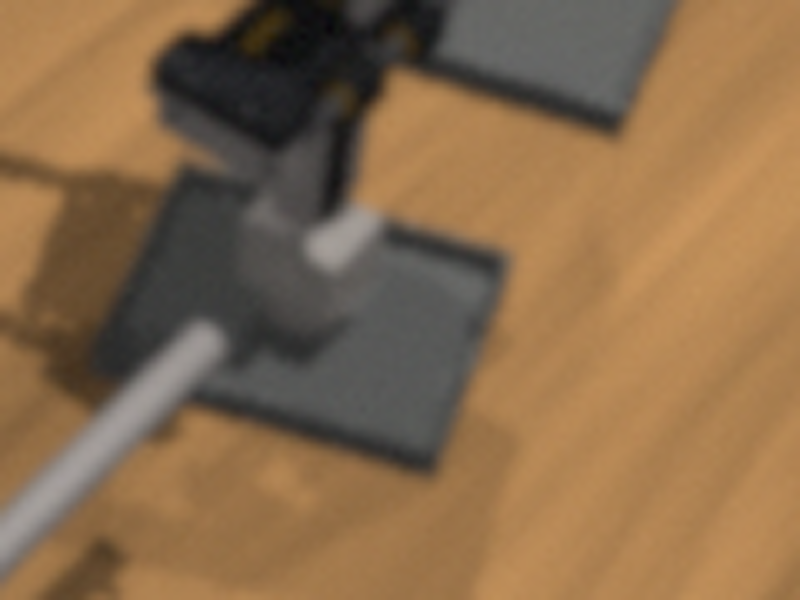

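The carrier hangs upright over the middle of the tray (crop (310,260)), about 1 cm above the floor. I'll ease it down now.

Request:
servo_tool:
  series: "1 0 0 0.2 0; 1 0 0 0.4 0; 1 0 0 0.6 0; 1 0 0 0.75 0; 1 0 0 0.9 0; 1 0 0 1 0; 1 0 0 1 0; 1 0 0 1 0"

```text
time: 18.97
tool_pos: [0.5134, 0.2723, 0.0737]
ee_rot: [3.141, 0.0, 0.018]
wrist_force: [0.2, -0.4, -3.0]
width: 0.0185
```

Request:
servo_tool:
  series: "1 0 0 0.05 0; 1 0 0 0.1 0; 1 0 0 0.15 0; 1 0 0 0.2 0; 1 0 0 0.2 0; 1 0 0 0.2 0"

```text
time: 19.47
tool_pos: [0.5134, 0.2723, 0.0718]
ee_rot: [3.141, 0.0, 0.018]
wrist_force: [0.2, -0.2, -2.1]
width: 0.019
```

Request:
servo_tool:
  series: "1 0 0 0.05 0; 1 0 0 0.1 0; 1 0 0 0.1 0; 1 0 0 0.1 0"

```text
time: 19.8
tool_pos: [0.5134, 0.2723, 0.0708]
ee_rot: [3.141, 0.0, 0.018]
wrist_force: [0.2, 0.3, -3.5]
width: 0.019
```

Request:
servo_tool:
  series: "1 0 0 0.05 0; 1 0 0 0.1 0; 1 0 0 0.1 0; 1 0 0 0.1 0"

```text
time: 20.13
tool_pos: [0.5139, 0.2725, 0.0706]
ee_rot: [-3.141, -0.001, 0.018]
wrist_force: [0.7, 0.8, -0.0]
width: 0.019
```

Request:
servo_tool:
  series: "1 0 0 0.05 0; 1 0 0 0.08 0; 1 0 0 0.08 0; 1 0 0 0.08 0"

```text
time: 20.47
tool_pos: [0.5141, 0.2727, 0.0705]
ee_rot: [-3.141, -0.002, 0.018]
wrist_force: [-1.6, -0.1, 4.3]
width: 0.0188
```

Request:
servo_tool:
  series: "0.5 0 0 0 0; 0.4 0 0 0 0; 0.3 0 0 0 0; 0.2 0 0 0 0; 0 0 0 0 0; 0 0 0 0 0; 0 0 0 0 0; 0 0 0 0 0; 0 0 -0.01 0 0; 0 0 0 -0.5 0; 0 0 0 -2 0; 0 0 0 -5 0; 0 0 0 -9 0; 0 0 0 -13 0; 0 0 0 -17 0; 0 0 0 -17 0; 0 0 0 -17 0"

```text
time: 21.88
tool_pos: [0.515, 0.273, 0.2437]
ee_rot: [-3.139, -0.008, 0.018]
wrist_force: [-1.1, -0.7, 0.2]
width: 0.0469
```

```bash
python3 - <<'E'
from h import *
o=robot.get_obs();print(o['wrist_force'],o['tool_pos'],o['width'])
im,d=shot('scene','z');im2,d2=shot('top','z')
cv2.imwrite('pics/z_crop.png',cv2.resize(im[130:270,200:390],(800,590),interpolation=2)[:,:,::-1])
C=cloud("scene",d);x,y,z=np.moveaxis(C,-1,0);b=(z>.058)&(z<.071)&(abs(x-.513)<.03)&(abs(y-.272)<.03)
cf=np.linalg.lstsq(np.c_[x[b]-.513,y[b]-.272,np.ones(b.sum())],z[b],rcond=None)[0];print("block top",cf.round(3),C[b].mean(0).round(4),b.sum())
k=(z>.071)&(z<.09)&(abs(x-.513)<.03)&(abs(y-.272)<.03);print("knob",C[k].mean(0).round(4),z[k].max())
E
```

```text
[-1.08371969 -0.67839292  0.15046608] [0.51497869 0.2730222  0.24365091] 0.046855652032279066
block top [-0.031  0.046  0.066] [0.514  0.2683 0.0655] 170
knob [0.5121 0.2708 0.0819] 0.08741774866468166
```

View pics/z_crop.png

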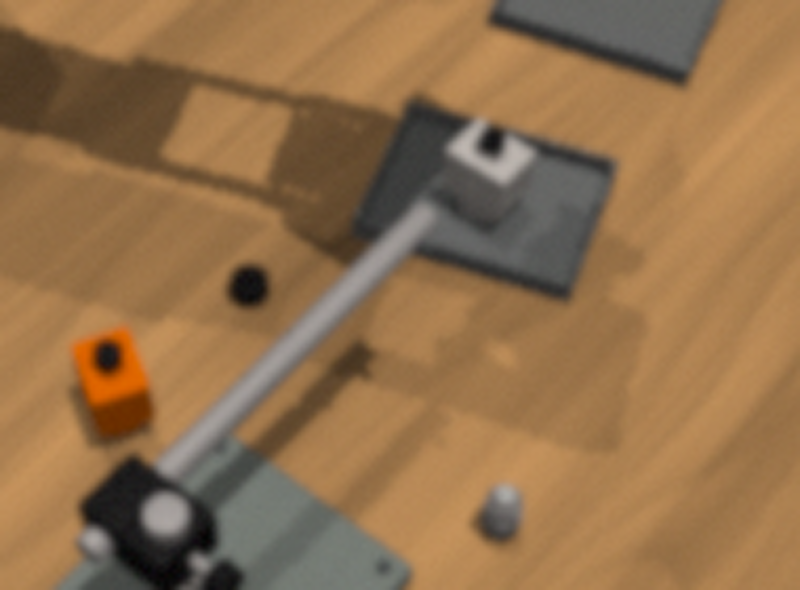

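The carrier stands upright and clear of the tool in the middle of the tray (crop (490,165)), and the bystanders look undisturbed. I'm handing in.

```bash
python3 -c "
from h import *
print(robot.close_job())"
```

```text
the job is handed in; nothing more can be done
None
```

The carrier is off the boom and standing on its flange near the middle of the nearer tray. I handed the job in at about 22 s; the close call reports no verdict.

**What I did:**
- I gripped the carrier by its knob with the jaws along the boom, lifted it 1 mm and drew it up to the pin.
- The keyway met the pin almost as the carrier hung. I moved the knob only 1 mm sideways, away from the robot, and lowered it about 0.6 mm partway through.
- I eased it off the end, carried it to the tray, lowered it in small steps, let go and raised the arm.

**Forces:** at the readings between moves, the wrist force stayed under about 7 N on the boom and was about 4 N when I set the carrier down. It was not read during the moves.

**Last checks:**
- **Position:** the knob is at (0.512, 0.271), against the tray centre measured at (0.513, 0.272).
- **Height:** the block top is at 0.0655 m, against 0.064 m expected for a flange flat on the floor.
- **Tilt:** the depth fit gave about 0.05 rad, inside the 0.1 rad limit and within the camera's noise.
- **Clearance:** the tool is about 16 cm clear of the carrier.
- **Bystanders:** the puck and the objective look undisturbed in the last picture, but I did not measure them again. The screwdriver was outside that picture; the arm only passed well above the table there.

**Disagreements:**
- The two views differed by about 4 mm on the knob and on the boom's end; I used values in between.
- While the keyway was on the pin, the downward force rose from about 3 N to 6 N. It fell back before the carrier came off, so it probably rubbed lightly on the pin or the boom.

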